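# Hook the drying pot's crate shut and hold it up level

## Task

The slatted wooden carrying crate with the drying pot in it is to be carried off, and its lid is not fastened. Swing the steel hook on its front up over the pin of the lid until it rests in place against the pin, then take the crate by the wooden grip on the lid, lift it about 10 cm clear of the table above its place without tipping the pot, and finish while still holding it there in the air, steady and level. Leave the other things on the table where they are.

Things in the scene. Friction and masses are not known exactly. Their poses are not given: they have to be found in the camera images.
- crate: Slatted light-wood crate, 112 deep (x) by 180 long (y) by 84 mm tall, 100 mm with lid; 8 mm walls, floor 11 mm above the underside; 0.55 kg, about 0.7 kg with the pot. Loose. Origin: centre of its underside; z up; its front, with the hook, looks along its own -x; y runs along its length. Gaps between the slats show the pot.
- crate_lid (a joint): Hinge of the slatted lid along the crate's upper back edge, rad: 0 shut (as found), grows as the lid's front rises, to 1.9. Free-moving: pulled by the grip with the hook open, the lid swings up off the crate. With the hook closed it has about 0.02 rad of play.
- lid_hook (a joint): Hinge of the steel hook on the middle of the crate's front, rad: 0 closed (upright, its neck resting against the lid's pin, its lip 2 mm over the pin); grows as it swings down sideways toward the crate's +y, to 1.35. Found open at 0.55 to 1.1. Stiff pivot (0.03 N m of friction): it stays where it is left. It turns in a plane 6 mm in front of the crate's front and stops against the pin.
- pin (a point): The lid's steel pin, which the hook catches: 8 mm thick, standing out 12 mm along the crate's -x from the middle of the lid's front edge, straight above the hook's pivot; this point is half way along it, 92 mm above the crate's underside with the lid shut.
- hook_pivot (a point): Pivot of the hook: on the crate's front, 62 mm in front of the crate's middle and 34 mm above its underside. The hook turns about the crate's x axis through this point.
- hook_knob (a point): Middle of the hook's round steel thumb knob at its free end: a peg 10 mm in diameter and 24 mm long that stands out along the crate's -x from 60 to 84 mm in front of the crate's middle; this point lies 77 mm in front of it. It moves on a circle of 80 mm radius round the pivot; with the hook closed it is 114 mm above the crate's underside and 2 mm to the crate's +y of the pivot. It can be pinched from above or pushed.
- grip_bar: Wooden carrying grip on top of the lid: a bar 16 mm wide (crate x) by 118 mm long (crate y) by 18 mm tall on two posts 48 mm either side of its middle (82 mm free between them), with 34 mm free under the bar. Its origin is on the lid's upper face at the middle of the crate.
- grip_mid (a point): Middle of the wooden bar of the carrying grip, above the middle of the crate, 143 mm above the crate's underside; the bar runs along the crate's y.
- drying_pot: Soft clay pinch pot, 78 x 85 x 52 mm, about 0.16 kg, standing loose in the crate, up to 33 mm off the middle of its length. Origin: middle of its underside, z up.
- mini_roller: Bystander: small wooden roller, 118 mm long, 18 mm thick, lying. Origin: middle of its underside.
- tile_a: Bystander: glazed test tile, 34 x 50 x 9 mm, lying flat. Origin: middle of its underside.
- rib: Bystander: wooden kidney-shaped rib, 62 x 100 x 8 mm, lying flat. Origin: middle of its underside.
Mind the look-alikes: they are no part of the job. Leave any red look-alike of the drying_pot alone.

How it is judged:
On the way, in this order (a step that is already met when the one before it is completed fails the run):
1. the hook stands closed against the lid's pin, with the crate still on the table (value of joint lid_hook below 0.06 rad and value of joint crate_lid below 0.05 rad and height (world z) of crate below 0.015 m), for 0.2 s.
2. the hooked crate is clear of the table, level, in the fingers (value of joint lid_hook below 0.06 rad and value of joint crate_lid below 0.05 rad and angle between crate's own z axis and vertical below 0.1 rad and height (world z) of crate above 0.065 m and contact force between the fingers and grip_bar above 2 N), for 0.2 s.
At the end, for the whole second after the job is handed in: Fingers hold the crate by its grip (over 2 N), underside 6.5 to 16 cm up, within 20 cm of its start, level to 0.10 rad, still (2 cm/s, 0.12 rad/s), touching no bystander; hook under 0.06 rad, lid under 0.05 rad; the pot upright (0.3 rad) on its floor; bystanders within 3 cm of their start (all of step 2 and height (world z) of crate below 0.16 m and distance of crate from where it was at the start of the episode below 0.2 m and linear speed of crate below 0.02 m/s and angular speed of crate below 0.12 rad/s and z of drying_pot in the frame of crate between 0 and 0.03 m and angle between drying_pot's own z axis and vertical below 0.3 rad and contact force between crate and mini_roller below 0.2 N and contact force between crate and tile_a below 0.2 N and contact force between crate and rib below 0.2 N and distance of each of mini_roller, tile_a, rib from where it was at the start of the episode below 0.03 m); the arm keeps its last pose, push and grip.
It fails at once if the crate is tipped by more than 0.3 rad (angle between crate's own z axis and vertical above 0.3 rad).
It fails at once if the crate leaves the table with its hook open (height (world z) of crate above 0.02 m and value of joint lid_hook above 0.12 rad).
It fails at once if the pot in the crate is tipped over (angle between drying_pot's own z axis and vertical above 0.6 rad).
It fails at once if a bystander is knocked away (distance of any of mini_roller, tile_a, rib from where it was at the start of the episode above 0.05 m).
It also fails if it takes over 48 s, if anything falls off the work surface, if the arm or the gripper's body presses on something with over 40 N, if the wrist force passes 120 N, or if a joint passes its speed limit or range.

## Robot

A 6-joint arm with a two-finger parallel gripper is mounted at the origin on the work surface; the furniture and walls round the work are solid. World frame = base frame: x ahead of the robot, y to its left, z up, the work surface at z = 0. Lengths are in m, angles in rad, forces in N, time in s.
With the tool pointing down it reaches from about 0.35 to 1 m from the base axis. Payload 7.1 kg.
Tool frame: the origin (TCP) lies between the finger pads; the fingertips stand 22 mm ahead of it and the grasp point (between the pads) lies 3 mm ahead of it; x points along the fingers, y is the direction in which the jaws open and shut, and the axes are right-handed (so a half turn about x gives the same grasp; the last joint's range is limited). The gripper opens to 85 mm and grips with 20 to 120 N. Pads are 22 mm wide; open, the fingers measure 114 mm over their backs; the gripper's body (76 mm by 85 mm) begins 54 mm behind the grasp point. The pads swing forward as they close: fully open they stand 13 mm farther back than shut.
Start: joints at [1.323, 0.423, 1.63, -0, 1.089, -0.019], TCP at [0.142, 0.609, 0.253] pointing down, gripper open.
Joint ranges: [-3, 3], [-0.9, 2.11], [0.09, 2.58], [-1.31, 4.45], [0.11, 2.69], [-2.54, 2.54]. Speed limits (rad/s): [2.39, 2.39, 3.01, 3.14, 3.14, 3.14].

## Interface

Orientations are given as a rotation vector (axis times angle).
In Python, from rig import manip gives the robot as it stands. The module is installed in compiled form; this text tells all that it offers. Calls block until the motion is done:
- manip.move_to(position, orientation): joint-space move of the TCP to a pose.
- manip.servo_line(position, orientation=None, rate=0.15): straight line of the TCP; orientation=None keeps the orientation; rate is the mean speed in m/s.
- manip.set_joints(angles): joint-space move.
- manip.command_gripper(opening, f_grip=None): finger opening in m; f_grip is the grip in N (None keeps the last); returns when the fingers have stopped.
- manip.hold(seconds).
- manip.solve_ik(position, orientation): joint angles nearest the present ones, or None.
- manip.camera(name): name is "scene" or "top"; returns a dict with "image" (400x640x3 uint8, red, green, blue), "fx", "fy", "cx", "cy" (pixels), "k1" (the pictures are not rectified: a ray, as slopes to the right and down, at radius r is drawn at 1 + k1 r^2 times it, then the intrinsics apply), "cam_to_world" (4x4, takes a point from camera to world coordinates). Camera axes: x right, y down, z forward; pixel columns grow to the right and rows downward; lengths in m; the calibration is good to about 2 mm. A picture is of the moment at which its call begins. There is no depth.
A pose or a line that the arm cannot do raises manip.IKError and nothing moves.
- manip.sign_off(): hands the job in, once; it reports no verdict.
Readings, each from a call of its own:
- manip.get_time(): time.
- manip.get_joint_positions(): joint angles.
- manip.get_joint_vel(): joint speeds.
- manip.get_tau(): joint torques, N m.
- manip.get_position(): TCP position.
- manip.get_ee_rot(): TCP orientation.
- manip.get_contact_force(): force on the tool from outside, world axes, zero at the start.
- manip.get_torque(): the same for the moment, N m.
- manip.get_width(): finger opening in m.
Only numpy, scipy, OpenCV 4.12 (cv2) and the standard library are available. Lean on these libraries where they do the work, as an engineer would, in place of code of your own. Each camera call takes 0.05 s, during which the arm holds its last target.

## Working session

There is one attempt and no reset: what is moved stays moved. The work goes in short steps, each a Python script; the robot and the scene stay as the last script left them, time stands still between calls to the robot, and variables do not carry over. Pictures are saved under pics/ and viewed, and the job is handed in when it is done.

```bash
mkdir -p pics; ls; python3 - <<'E'
from rig import manip
import cv2, numpy as np, pickle
for n in ("scene","top"):
    c=manip.camera(n); pickle.dump(c,open(f'{n}0.pkl','wb'))
    cv2.imwrite(f'pics/{n}0.png',c["image"][:,:,::-1])
    print(n,c["fx"],c["fy"],c["cx"],c["cy"],c["k1"]);print(np.round(c["cam_to_world"],4))
print(manip.get_time(),manip.get_ee_rot(),manip.get_width())
E
```

```text
pics
scene 436.0927612089138 436.0927612089138 319.6421946796244 196.72717230416225 -0.08976060246136497
[[ 0.5901 -0.4669  0.6587 -0.3563]
 [-0.8072 -0.3268  0.4915 -0.7746]
 [-0.0142 -0.8217 -0.5697  0.7361]
 [ 0.      0.      0.      1.    ]]
top 444.7048653058265 444.7048653058265 319.0186150269493 203.42279540891153 -0.005687943999677189
[[ 0.0758 -0.9751  0.2084  0.2055]
 [-0.9971 -0.0746  0.0136 -0.2267]
 [ 0.0023 -0.2088 -0.978   1.0128]
 [ 0.      0.      0.      1.    ]]
0.1 [ 0.17852041  1.56351062 -0.18074062] 0.08523651851586102
```

View pics/scene0.png

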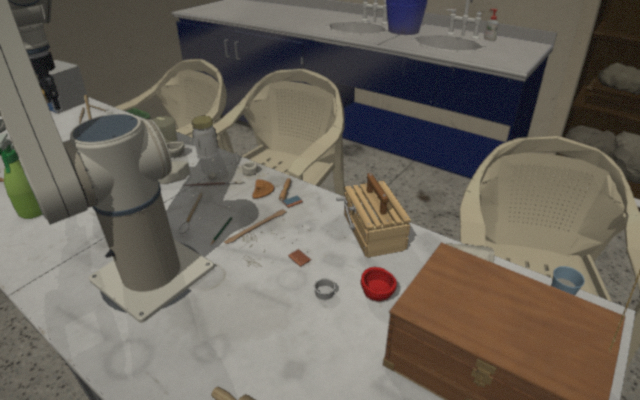

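View pics/top0.png

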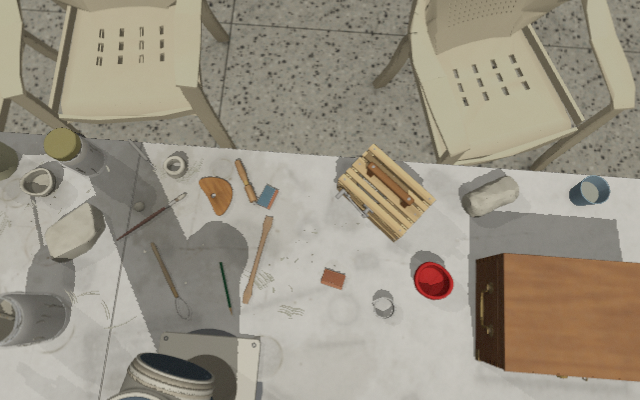

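The crate is at about (385,192) in the top view and (377,217) in the scene view. The red bowl at top (433,281) is the look-alike and I'll leave it alone. Next I'll enlarge the crate.

```bash
python3 - <<'E'
import cv2
a=cv2.imread('pics/top0.png')[135:250,325:445]; b=cv2.imread('pics/scene0.png')[165:265,330:425]
cv2.imwrite('pics/topc.png',cv2.resize(a,None,fx=5,fy=5,interpolation=cv2.INTER_CUBIC))
cv2.imwrite('pics/scenec.png',cv2.resize(b,None,fx=6,fy=6,interpolation=cv2.INTER_CUBIC)[:600])
E
```

```text
(no output)
```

View pics/topc.png

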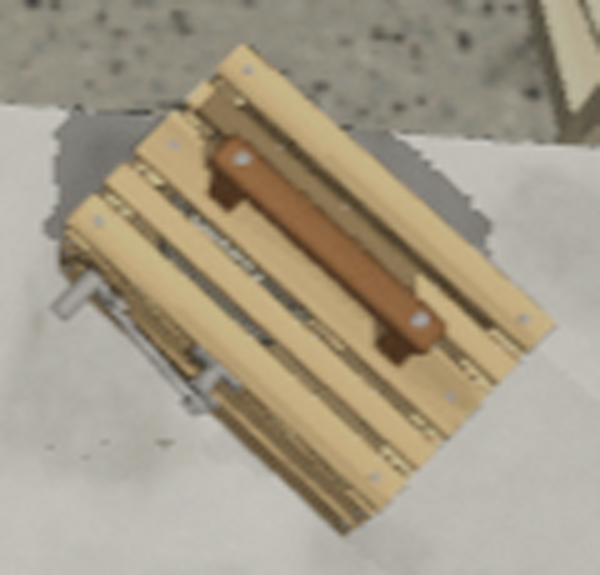

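View pics/scenec.png

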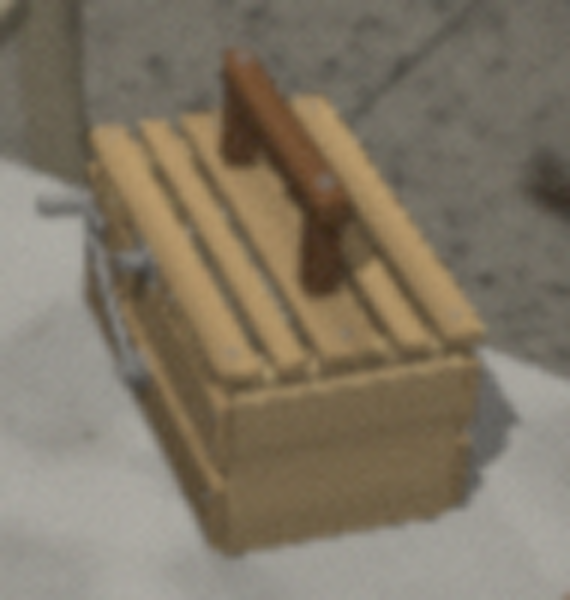

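```bash
cat > h.py <<'E'
import numpy as np, pickle
def ray(c,uv):
    d=np.array([(uv[0]-c["cx"])/c["fx"],(uv[1]-c["cy"])/c["fy"]]); p=d.copy()
    for _ in range(20): p=d/(1+c["k1"]*(p@p))
    T=np.array(c["cam_to_world"]); return T[:3,3],T[:3,:3]@np.array([p[0],p[1],1.])
def plane(c,uv,z):
    o,d=ray(c,uv); return o+d*(z-o[2])/d[2]
def tri(c1,u1,c2,u2):
    o1,d1=ray(c1,u1);o2,d2=ray(c2,u2)
    A=np.array([d1,-d2]).T; s=np.linalg.lstsq(A,o2-o1,rcond=None)[0]
    p,q=o1+s[0]*d1,o2+s[1]*d2; return (p+q)/2,np.linalg.norm(p-q)
def proj(c,P):
    T=np.array(c["cam_to_world"]); q=T[:3,:3].T@(np.asarray(P)-T[:3,3]); s=q[:2]/q[2]; s=s*(1+c["k1"]*(s@s))
    return np.array([c["fx"]*s[0]+c["cx"],c["fy"]*s[1]+c["cy"]])
E
python3 - <<'E'
from h import *
t=pickle.load(open('top0.pkl','rb'));s=pickle.load(open('scene0.pkl','rb'))
T=lambda x,y:(x/5+325-.4,y/5+135-.4)
S=lambda x,y:(x/6+330-.4,y/6+165-.4)
np.set_printoptions(precision=4,suppress=True)
a=plane(t,T(241,158),.152);b=plane(t,T(419,318),.152);print('screws',a,b,np.linalg.norm(a-b),(a+b)/2)
at,e=tri(t,T(241,158),s,S(240,58));bt,e2=tri(t,T(419,318),s,S(325,181));print('tri',at,bt,e,e2)
for n,p in dict(bl=(240,45),br=(555,325),fl=(66,222),fr=(388,512)).items(): print(n,plane(t,T(*p),.1))
print('sc br?',plane(s,S(480,330),.1),plane(s,S(230,375),.1),plane(s,S(95,128),.1))
print('base', plane(s,S(225,552),0.),plane(s,S(462,512),0.),plane(t,T(345,535),0))
for n,p,q in (('knobtip',(62,308),(42,203)),('knobbase',(95,280),(90,208)),('pin tip',(195,365) ,(125,262)),('pivot',(200,405),(135,378))):
    print(n,tri(t,T(*p),s,S(*q)))
u=(b-a)[:2]; print('yaw of +y', np.degrees(np.arctan2(-u[1],-u[0])))
E
```

```text
screws [ 0.4737 -0.317   0.152 ] [ 0.413  -0.3909  0.152 ] 0.09558786110429651 [ 0.4434 -0.354   0.152 ]
tri [ 0.4729 -0.3162  0.1523] [ 0.4126 -0.3904  0.1523] 0.001985261198884476 0.0010275278287264372
bl [ 0.5407 -0.3195  0.1   ]
br [ 0.4269 -0.4581  0.1   ]
fl [ 0.4559 -0.2498  0.1   ]
fr [ 0.3423 -0.3908  0.1   ]
sc br? [ 0.4248 -0.4574  0.1   ] [ 0.3435 -0.3908  0.1   ] [ 0.4589 -0.2522  0.1   ]
base [ 0.3523 -0.389  -0.    ] [ 0.4305 -0.4578  0.    ] [ 0.3452 -0.3895  0.    ]
knobtip (array([ 0.4223, -0.2503,  0.0801]), np.float64(0.0021711693695844834))
knobbase (array([ 0.4378, -0.2645,  0.074 ]), np.float64(0.0006783284521395169))
pin tip (array([ 0.4002, -0.308 ,  0.0857]), np.float64(0.0029262721069510953))
pivot (array([ 0.3945, -0.317 ,  0.031 ]), np.float64(0.00042334813947369376))
yaw of +y 50.5975181583009
```

```bash
cat >> h.py <<'E'
C=np.array([.443,-.3540,0.]); YAW=np.radians(-39.3)
X=np.array([np.cos(YAW),np.sin(YAW),0]);Y=np.array([-np.sin(YAW),np.cos(YAW),0]);Z=np.array([0,0,1.])
W=lambda x,y,z:C+X*x+Y*y+Z*z
def ori(jaw):
    from scipy.spatial.transform import Rotation as R
    x=-Z; y=jaw/np.linalg.norm(jaw); return R.from_matrix(np.array([x,y,np.cross(x,y)]).T).as_rotvec()
E
python3 - <<'E'
from h import *
from rig import manip
np.set_printoptions(precision=4,suppress=True)
t=pickle.load(open('top0.pkl','rb'));s=pickle.load(open('scene0.pkl','rb'))
print('jar',tri(t,(63,141),s,(204,122)))
print('chair arm',tri(t,(235,170),s,(343,80)), plane(t,(300,155),0))
T=lambda x,y:(x/5+325-.4,y/5+135-.4)
S=lambda x,y:(x/6+330-.4,y/6+165-.4)
M=np.array([X,Y,Z])
for n,p,q in (('knobtip',(62,308),(42,203)),('knobbase',(95,280),(90,208)),('pin tip',(195,365) ,(125,262)),('pivot',(200,405),(135,378))):
    print(n,M@(tri(t,T(*p),s,S(*q))[0]-C))
for th in (.9,.95,1.,1.05):
    a=th+.025; k=lambda x:W(x,.08*np.sin(a),.034+.08*np.cos(a))
    P=[proj(t,k(-.084)),proj(s,k(-.084))]
    print(th,(P[0]-(325-.4,135-.4))*5,(P[1]-(330-.4,165-.4))*6)
from scipy.spatial.transform import Rotation as R
print(R.from_rotvec(manip.get_ee_rot()).as_matrix())
for j,p in ((Y,W(-.08,.067,.2)),(-Y,W(-.08,.067,.2)),(X,W(0,0,.25)),(-X,W(0,0,.25)),(Y,W(-.08,0,.13)),(-Y,W(-.08,0,.13))): print(manip.solve_ik(p,ori(j)))
E
```

```text
jar (array([0.4893, 0.3366, 0.1198]), np.float64(0.000163944252380206))
chair arm (array([ 0.4239, -0.1624,  0.3859]), np.float64(0.1670422404488694)) [ 0.5355 -0.1585  0.    ]
knobtip [-0.0817  0.0671  0.0801]
knobbase [-0.0608  0.066   0.074 ]
pin tip [-0.0623  0.0085  0.0857]
pivot [-0.061  -0.0021  0.031 ]
0.9 [ 62.0415 317.2947] [ 41.5234 203.5045]
0.95 [ 57.7859 315.3223] [ 39.966  206.6655]
1.0 [ 53.8306 313.6798] [ 38.5227 210.2244]
1.05 [ 50.1829 312.368 ] [ 37.1958 214.1691]
[[-0.0003  0.2268  0.9739]
 [-0.0014  0.9739 -0.2268]
 [-1.     -0.0014 -0.    ]]
[-0.56    0.3064  1.96   -0.      0.8751 -1.4449]
[-0.56    0.3064  1.96    0.      0.8751  1.6967]
[-0.6952  0.3427  1.7628  0.      1.0361 -0.0093]
None
[-0.6967  0.4188  2.0113 -0.      0.7116 -1.5816]
[-0.6967  0.4188  2.0113  0.      0.7116  1.56  ]
```

```bash
python3 - <<'E'
from h import *
from rig import manip
np.set_printoptions(precision=4,suppress=True)
p=manip.get_position(); manip.servo_line([p[0],p[1],.33],rate=.25)
o=ori(Y); a=.945; kn=W(-.080,.0655,.0805)
manip.command_gripper(.032,40)
manip.move_to(kn+Z*.15,o); print(manip.get_time(),manip.get_position()-(kn+Z*.15),manip.get_width())
manip.servo_line(kn+Z*.07,o,rate=.15)
print(manip.get_time(),manip.get_contact_force())
for n in ("scene","top"):
    c=manip.camera(n); cv=__import__('cv2'); pickle.dump(c,open(f'{n}1.pkl','wb'))
    u,v=proj(c,kn).astype(int); im=c["image"][max(v-60,0):v+60,u-60:u+60,::-1]
    cv.imwrite(f'pics/{n}1.png',cv.resize(im,None,fx=4,fy=4,interpolation=cv.INTER_CUBIC))
E
python3 -c "
import cv2,numpy as np
cv2.imwrite('pics/b1.png',np.hstack([cv2.resize(cv2.imread('pics/%s1.png'%n),(400,400)) for n in('scene','top')]))"
```

```text
4.3 [0.0004 0.0004 0.0001] 0.03177931159546642
4.9833 [ 0.2027 -0.4306 -0.0775]
```

View pics/b1.png

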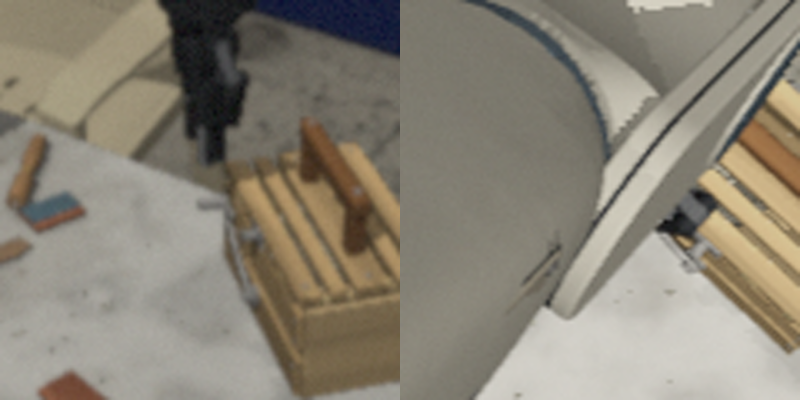

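```bash
python3 - <<'E'
from h import *
from rig import manip
np.set_printoptions(precision=3,suppress=True)
o=ori(Y); D=.010
K=lambda a:W(-.080,.08*np.sin(a),.034+.08*np.cos(a)+D)
M=np.array([X,Y,Z]); F=lambda:M@np.array(manip.get_contact_force())
f0=F()
kn=W(-.080,.0655,.0805)
manip.servo_line(kn+Z*.03,o,rate=.1); print('d1',F()-f0)
manip.servo_line(kn+Z*D,o,rate=.05); print('d2',F()-f0)
if abs(F()-f0).max()<4:
    manip.command_gripper(.014); print('w',manip.get_width(),F()-f0)
    for a in np.arange(.88,.01,-.1):
        manip.servo_line(K(a),o,rate=.08); f=F()-f0; print(round(a,2),f)
        if abs(f).max()>6: print('stop');break
print(manip.get_time(),M@(np.array(manip.get_position())-C))
import cv2
for n in ("scene","top"):
    c=manip.camera(n); pickle.dump(c,open(f'{n}2.pkl','wb'))
    u,v=proj(c,W(-.06,0,.09)).astype(int); im=c["image"][max(v-60,0):v+60,u-60:u+60,::-1]
    cv2.imwrite(f'pics/{n}2.png',cv2.resize(im,(400,400),interpolation=cv2.INTER_CUBIC))
cv2.imwrite('pics/b2.png',np.hstack([cv2.imread(f'pics/{n}2.png') for n in('scene','top')]))
E
```

```text
d1 [-0.023 -0.123  0.764]
d2 [-0.855  0.111  0.193]
w 0.013912032359879312 [ 0.168 -0.249  0.857]
0.88 [-0.063 -0.171  0.162]
0.78 [-0.489  0.435  0.52 ]
0.68 [ 0.004 -0.437 -0.581]
0.58 [-0.49  -0.191 -0.575]
0.48 [0.124 0.058 0.355]
0.38 [-0.087 -0.588  0.527]
0.28 [-0.674 -0.018  0.687]
0.18 [-0.801 -0.272 -0.018]
0.08 [-0.642 -0.234  0.26 ]
8.75 [-0.08   0.006  0.124]
```

View pics/b2.png

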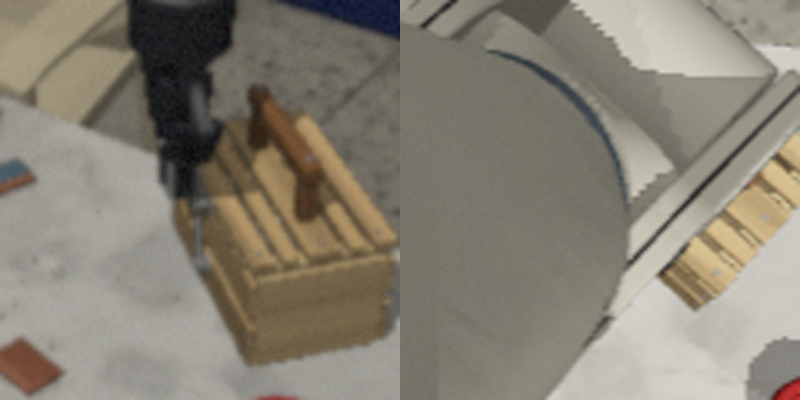

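The hook is now nearly upright, with its knob between the fingers at about (190,190) in the left panel. Next I'll press it toward -y in small steps until I feel the pin.

```bash
python3 - <<'E'
from h import *
from rig import manip
np.set_printoptions(precision=3,suppress=True)
o=ori(Y); M=np.array([X,Y,Z])
def F():
    r=[]
    for _ in range(6): manip.hold(.02); r.append(M@np.array(manip.get_contact_force()))
    return np.mean(r,0)
f0=F()
for y in np.arange(.005,-.0065,-.001):
    manip.servo_line(W(-.080,y,.124),o,rate=.02); f=F()-f0; print(round(y,4),f,manip.get_width())
    if f[1]>2.0: break
print(manip.get_time(),M@(np.array(manip.get_position())-C))
E
```

```text
0.005 [ 0.023 -0.092  0.114] 0.013994124885788712
0.004 [0.114 0.31  0.376] 0.01417650803868397
0.003 [-0.176  0.057 -0.193] 0.014202460490299442
0.002 [-0.376  0.022  0.007] 0.013849457128886513
0.001 [-0.356  0.335  0.282] 0.014232862634438622
0.0 [-0.089  0.509 -0.221] 0.014006933240389931
-0.001 [-0.351  0.124  0.264] 0.014095234748297897
-0.002 [0.045 0.129 0.086] 0.014056869718453489
-0.003 [-0.136 -0.314 -0.106] 0.014161430431340308
-0.004 [-0.488  1.657  0.288] 0.014082199265088061
-0.005 [-0.876  2.565  0.876] 0.013747506606659512
12.8 [-0.08  -0.005  0.124]
```

```bash
python3 - <<'E'
from h import *
from rig import manip
import cv2
np.set_printoptions(precision=4,suppress=True)
o=ori(Y)
manip.command_gripper(.036)
manip.servo_line(W(-.08,-.005,.21),o,rate=.2)
manip.move_to(W(-.16,.08,.30),o)
for n in ("scene","top"):
    c=manip.camera(n); pickle.dump(c,open(f'{n}3.pkl','wb'))
    u,v=proj(c,W(-.0,0,.09)).astype(int); print(u,v,c["image"].shape); u0,v0=u-50,v-50; im=c["image"][v0:v+50,u0:u+50,::-1]
    print(n,u0,v0); cv2.imwrite(f'pics/{n}3.png',cv2.resize(im,(400,400),interpolation=cv2.INTER_CUBIC))
cv2.imwrite('pics/b3.png',np.hstack([cv2.imread(f'pics/{n}3.png') for n in('scene','top')]))
print(manip.get_time())
E
```

```text
375 204 (400, 640, 3)
scene 325 154
385 189 (400, 640, 3)
top 335 139
14.4667
```

View pics/b3.png

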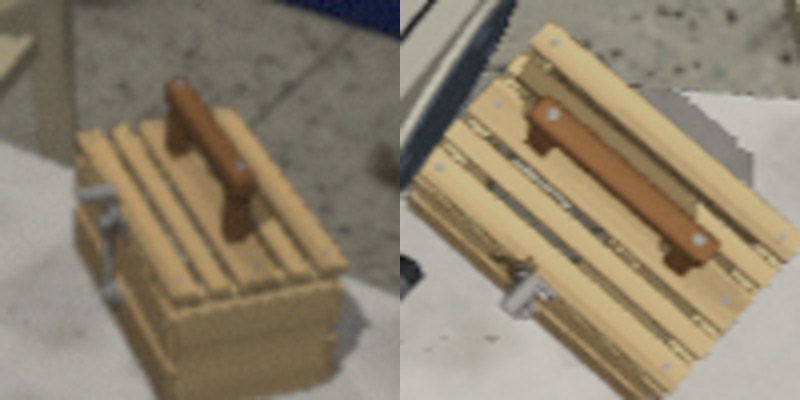

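```bash
python3 - <<'E'
from h import *
import cv2
np.set_printoptions(precision=4,suppress=True)
t=pickle.load(open('top3.pkl','rb'));s=pickle.load(open('scene3.pkl','rb'))
T=lambda x,y:(x/4+335-.4,y/4+139-.4)
S=lambda x,y:(x/4+325-.4,y/4+154-.4)
a=plane(t,T(151,114),.152);b=plane(t,T(298,239),.152);c=(a+b)/2;d=a-b;print(np.linalg.norm(d),c,np.degrees(np.arctan2(d[1],d[0])))
C2=np.array([c[0],c[1],0])
M=np.array([X,Y,Z])
print('knob tip',M@(tri(t,T(108,305),s,S(83,193))[0]-C2))
for th in (0,.05,.1,.15):
    k=lambda x:C2+X*x+Y*.08*np.sin(th+.025)+Z*(.034+.08*np.cos(th+.025))
    f=lambda q:((proj(t,q)-(335-.4,139-.4))*4,(proj(s,q)-(325-.4,154-.4))*4)
    print(th,f(k(-.084)),f(k(-.06)))
im=t["image"][190:230,340:390,::-1]; im2=s["image"][190:235,335:385,::-1]
cv2.imwrite('pics/b4.png',np.hstack([cv2.resize(im,(400,320),interpolation=cv2.INTER_CUBIC),cv2.resize(im2[:40],(400,320),interpolation=cv2.INTER_CUBIC)]))
E
```

```text
0.09621725455860428 [ 0.4423 -0.3543  0.152 ] 52.240301790202764
knob tip [-0.0806 -0.0003  0.1152]
0 (array([100.4636, 306.7123]), array([ 76.1267, 193.4955])) (array([131.9166, 273.6204]), array([113.2941, 187.401 ]))
0.05 (array([ 94.7073, 301.5088]), array([ 74.2126, 190.1437])) (array([126.1573, 268.4651]), array([111.2763, 184.0833]))
0.1 (array([ 88.9488, 296.4066]), array([ 72.312 , 187.0891])) (array([120.3892, 263.4177]), array([109.2691, 181.0619]))
0.15 (array([ 83.2061, 291.4215]), array([ 70.4301, 184.3375])) (array([114.6304, 258.4934]), array([107.278 , 178.3422]))
```

View pics/b4.png

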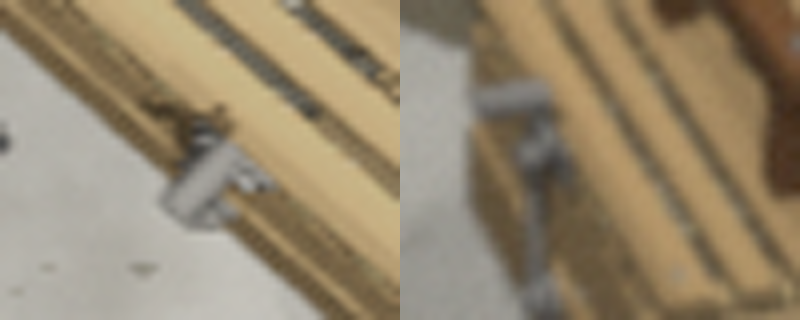

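The hook is closed. The knob tip sits 0 to 2 mm to +y of the pivot and 115 mm up (114 expected), and the 2.5 N stop was well above the pivot's 0.4 N friction. The push turned the crate by about 1°. Next I'll take it by the grip.

```bash
python3 - <<'E'
import h
from h import *
from rig import manip
import cv2
np.set_printoptions(precision=3,suppress=True)
yw=np.radians(-38.2); o=ori(np.array([np.cos(yw),np.sin(yw),0])); g=np.array([.4425,-.3542,0])
manip.command_gripper(.05,90)
manip.move_to(g+Z*.25,o)
f0=np.array(manip.get_contact_force())
manip.servo_line(g+Z*.19,o,rate=.15)
manip.servo_line(g+Z*.1455,o,rate=.06); print('down',np.array(manip.get_contact_force())-f0,manip.get_time())
manip.command_gripper(.0,90); print('w',manip.get_width(),np.array(manip.get_contact_force())-f0, manip.get_position())
manip.hold(.3)
manip.servo_line(g+Z*.1555,o,rate=.03); manip.hold(.2); print('up1',np.array(manip.get_contact_force())-f0,manip.get_torque(),manip.get_width(),manip.get_time())
for n in ("scene","top"):
    c=manip.camera(n); pickle.dump(c,open(f'{n}5.pkl','wb'))
    u,v=proj(c,g+Z*.09).astype(int); im=c["image"][v-60:v+60,u-60:u+60,::-1]
    cv2.imwrite(f'pics/{n}5.png',cv2.resize(im,(400,400),interpolation=cv2.INTER_CUBIC))
cv2.imwrite('pics/b5.png',np.hstack([cv2.imread(f'pics/{n}5.png') for n in('scene','top')]))
E
```

```text
down [-0.323  0.225 -0.552] 17.4333
w 0.014542653282647804 [-2.638  2.641  4.972] [ 0.442 -0.354  0.146]
up1 [-0.341 -0.165 -7.431] [-0.038  0.039 -0.024] 0.014447895119102286 18.825
```

View pics/b5.png

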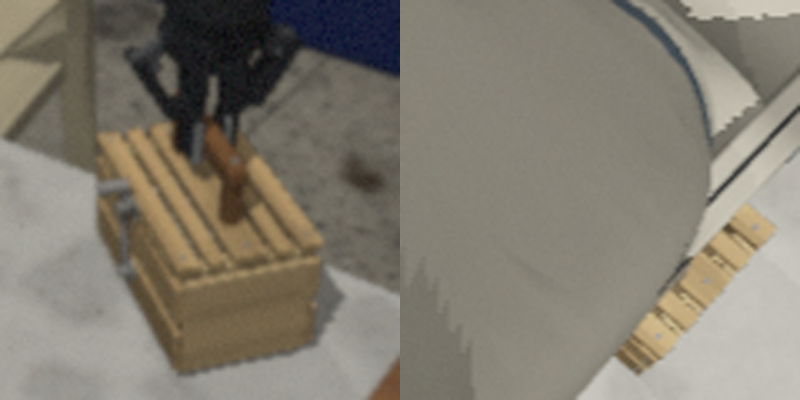

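The load is 7.4 N, which is the full crate and pot, and the lid is shut. I'll lift it the rest of the way.

```bash
python3 - <<'E'
from h import *
from rig import manip
import cv2
np.set_printoptions(precision=4,suppress=True)
g=np.array([.4425,-.3542,0])
manip.servo_line(g+Z*.2485,rate=.05); manip.hold(.6)
print(manip.get_contact_force(),manip.get_torque(),manip.get_width(),manip.get_position(),np.abs(manip.get_joint_vel()).max(),manip.get_time())
for n in ("scene","top"):
    c=manip.camera(n); pickle.dump(c,open(f'{n}6.pkl','wb'))
    cv2.imwrite(f'pics/{n}6.png',c["image"][:,:,::-1])
    u,v=proj(c,g+Z*.19).astype(int); u0,v0=u-60,max(v-60,0); print(n,u0,v0);im=c["image"][v0:v0+120,u0:u0+120,::-1]
    cv2.imwrite(f'pics/{n}6c.png',cv2.resize(im,(600,600),interpolation=cv2.INTER_CUBIC))
E
```

```text
[-0.3822 -0.1402 -6.0303] [-0.0316  0.0463  0.0052] 0.014279564912983352 [ 0.4425 -0.3542  0.2485] 0.001492487545761664 21.5333
scene 317 111
top 333 117
```

View pics/scene6c.png

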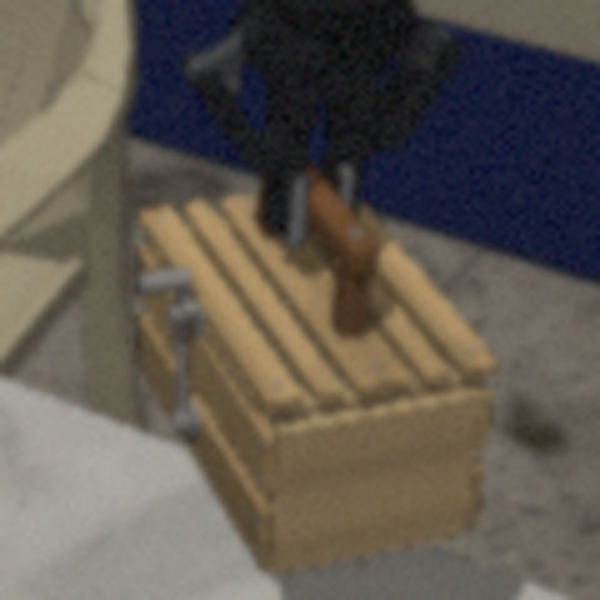

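View pics/scene6.png

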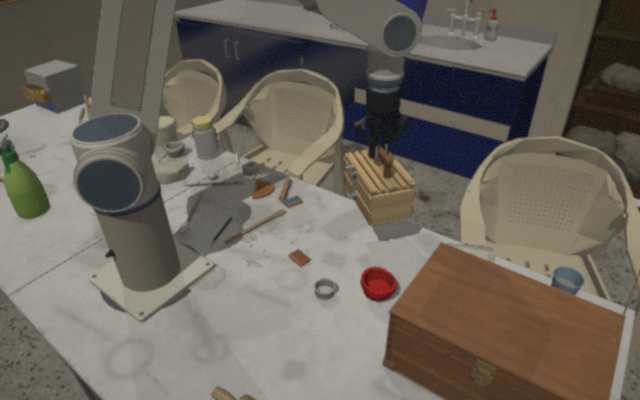

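```bash
python3 - <<'E'
from h import *
np.set_printoptions(precision=1,suppress=True)
s=pickle.load(open('scene6.pkl','rb'));s0=pickle.load(open('scene5.pkl','rb'))
yw=np.radians(-38.2);Xn=np.array([np.cos(yw),np.sin(yw),0]);Yn=np.array([-Xn[1],Xn[0],0])
for n,x,y,z,m in (('lid fr',-.056,-.09,.1,(275,408)),('lid br',.056,-.09,.1,(495,370)),('lid fl',-.056,.09,.1,(140,212)),('bot fr',-.056,-.09,0,(270,572)),('bot br',.056,-.09,0,(478,528)),('knob tip',-.084,.002,.114,(143,285)),('pivot',-.066,0,.034,(188,418))):
    P=np.array([.4425,-.3542,.103])+Xn*x+Yn*y+Z*z
    print(n,(proj(s,P)-(317-.4,111-.4))*5,m)
E
```

```text
lid fr [266.4 398.8] (275, 408)
lid br [499.  358.7] (495, 370)
lid fl [137.3 207.8] (140, 212)
bot fr [255.3 577.8] (270, 572)
bot br [475.5 535.2] (478, 528)
knob tip [140.  277.8] (143, 285)
pivot [173.5 416. ] (188, 418)
```

Measured corners and model agree to within about 3 px. The -y end is about 2 mm low, roughly 0.01 to 0.02 rad, and the hook is upright. The bystanders in the scene view are where they were. I'll hand in.

```bash
python3 - <<'E'
from rig import manip
print(manip.get_width(),manip.get_time()); print(manip.sign_off())
E
```

```text
0.014257342826554375 21.6333
the job is handed in; nothing more can be done
None
```

I swung the hook up by its knob until it stopped against the pin. I then took the crate by the wooden grip at 90 N, lifted it about 10 cm straight up, and handed in while still holding it, at 21.6 s of the 48 s.

**Last checks**
- **Hook:** it stopped with about 2.5 N of resistance. The knob measured 0 to 2 mm to the crate's +y of the pivot and 115 mm up (114 expected), so it is closed. It still looked upright in the air.
- **Load:** the wrist read 7.4 N just after lift-off and 6.0 N at the top. 0.7 kg is about 7 N; the drop is probably sensor noise.
- **Level and still:** crate corners in the scene picture matched a level crate within about 3 px, with a tilt of about 0.01 to 0.02 rad. Joint speeds were about 0.
- **Bystanders:** they looked unmoved in the scene view, judged by eye only. The red look-alike was not touched.

**What disagreed or was not checked**
- **Contact with the pin:** it came about 4 mm later than the first measurement predicted. The push probably turned the crate by about 1°, and I re-measured before taking the grip.
- **Bar width:** the fingers closed to 14.3 mm on the 16 mm bar, steady throughout.
- **Pot:** I did not check it directly after the lift.

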